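# Seat the tapered hose adaptor in the dust inlet

### The job

Take the green-banded tapered hose adaptor and set it, narrow end down, into the white flared dust inlet on the bench, so that it sits fully home and upright in the taper, and let go of it. Lower it in rather than dropping it, and leave the orange-banded and blue-banded fittings standing where they are.

Things in the scene. Friction and masses are not known exactly. Their poses are not given: they have to be found in the camera images.
- adaptor: Green-banded tapered adaptor. Loose, black plastic, about 150 g, 110 mm tall, round, standing upright on the bench. Origin: centre of its underside, z up its axis. Going up: cone widening from 44 mm diameter at the nose to 74 mm at 48 mm height; green ring of 78 mm diameter at 48 to 58 mm; plain spigot of 48 mm diameter at 58 to 110 mm, to be gripped on its outside from above, in any direction.
- port: Dust inlet, fixed: grey steel block 120 x 120 x 30 mm under a white flared socket, mouth up at 80 mm height. Inside diameter 71 mm at the mouth, tapering to 40 mm at 30 mm height; wall 5 mm. Origin: centre of the block's underside, z up the socket axis. The adaptor's cone matches: home, it rests on the taper, underside 35 mm above this origin. The socket centres it from about 10 mm off.
- coupler: Bystander: the orange-banded straight coupler. Loose, black plastic, about 150 g, 110 mm tall, round, standing upright on the bench. Origin: centre of its underside, z up its axis. Lower part a straight tube of 60 mm diameter, orange ring of 68 mm diameter at 48 to 58 mm, spigot of 48 mm diameter above. Not to be moved.
- wide_adaptor: Bystander: the blue-banded wide adaptor, too large for the inlet. Loose, black plastic, about 150 g, 110 mm tall, round, standing upright on the bench. Origin: centre of its underside, z up its axis. Cone from 64 to 84 mm diameter, blue ring of 88 mm diameter at 48 to 58 mm, spigot of 48 mm diameter above. Not to be moved.
Mind the look-alikes: they are no part of the job. Leave any purple look-alike of the adaptor alone.

How it is judged (in metres and radians):
At the end, for the whole second after the job is handed in: The green-banded adaptor rests released in the inlet: underside 25 to 46 mm above the inlet's origin, within 10 mm of its axis, upright within 10 degrees, still. The orange- and blue-banded fittings stand within 30 mm of where they started, tilted under 17 degrees (horizontal distance between adaptor and port below 0.01 m and z of adaptor in the frame of port between 0.025 and 0.046 m and angle between adaptor's own z axis and vertical below 0.175 rad and linear speed of adaptor below 0.02 m/s and angular speed of adaptor below 0.2 rad/s and distance of each of coupler, wide_adaptor from where it was at the start of the episode below 0.03 m and angle between each of coupler, wide_adaptor's own z axis and vertical below 0.3 rad); the robot touches nothing.
It fails at once if the orange-banded coupler is moved more than 30 mm or tipped (distance of coupler from where it was at the start of the episode above 0.03 m or angle between coupler's own z axis and vertical above 0.3 rad).
It fails at once if the blue-banded wide adaptor is moved more than 30 mm or tipped (distance of wide_adaptor from where it was at the start of the episode above 0.03 m or angle between wide_adaptor's own z axis and vertical above 0.3 rad).
It fails at once if the adaptor is dropped: it moves faster than 0.7 m/s (a free fall of 25 mm) out of the fingers' grip (linear speed of adaptor above 0.7 m/s and contact force between adaptor and the fingers below 0.05 N).
It also fails if it takes over 38 s, if anything falls off the work surface, if the arm or the gripper's body presses on something with over 40 N, if the wrist force passes 120 N, or if a joint passes its speed limit or range.

### The arm

A 6-joint arm with a two-finger parallel gripper is mounted at the origin on the work surface. World frame = base frame: x ahead of the robot, y to its left, z up, the work surface at z = 0. Lengths are in mm, angles in rad, forces in N, time in s.
With the tool pointing down it reaches from about 350 to 875 mm from the base axis. Payload 4.2 kg.
Tool frame: the origin (TCP) lies on the centre line of the jaws, within the pads' length; the fingertips stand 14 mm ahead of it and the grasp point (between the pads) lies 5 mm behind it (tcp_to_tips is the distance from the TCP to the fingertips, in mm); z points along the fingers, y is the direction in which the jaws open and shut (so a half turn about z gives the same grasp; the last joint's range is limited). The gripper opens to 85 mm and grips with 20 to 120 N. Pads are 22 mm wide; open, the fingers measure 114 mm over their backs; the gripper's body (76 mm by 85 mm) begins 54 mm behind the grasp point. The pads swing forward as they close: fully open they stand 13 mm farther back than shut.
Start: joints at [-0.976, 0.385, 0.008, 0, -1.194, -0.259], TCP at [205.968, -590.065, 245.312] pointing down, gripper open.
Joint ranges: [-3.14, 3.14], [-1.21, 2.06], [-1.07, 1.41], [-3.16, 2.05], [-2.99, -0.16], [-3.1, 3.1]. Speed limits (rad/s): [2.79, 2.79, 3.14, 3.14, 3.14, 3.14].

### API

Orientations are given as a unit quaternion [x, y, z, w].
In Python, from bench import read_state, get_image, job_done, tcp_to_tips gives the robot as it stands. The module is installed in compiled form; this text tells all that it offers.
- The arm moves only by the tool play_rows, never from a script. Its argument "targets" is a list of rows, each an object of numbers: "gripper": the gripper's target within -1 to 1 (shut at 1, half-way at 0, fully open at -1); "tx", "ty", "tz": the shift along the tool's x, y, z scaled (see below); "spin": the turn about the tool's z scaled (see below). A call has 1 to 12 rows; each row is the pose to reach, as a shift and turn from the pose commanded when the call began, along the tool's axes at that moment; what a row does not reach only later rows make up. The controller multiplies each number of a shift by 0.25 m and each number of a turn by pi/4 rad. A row lasts 1/8 s, in which the tool goes at most 62.5 mm and 10.7 degrees, less where a joint would pass 70% of its speed; a pose out of reach is approached as far as the arm can. A call with a number of a shift or a turn outside -1 to 1 is refused whole. A call with a gripper value outside its range is refused whole. The fingers move at their own pace and stop on an object; the grip force is fixed at half the most. Time passes only in rows, so rows that repeat a pose let the fingers close. It gives the time, the measured TCP pose, the force and the opening at its end, in the units of the state.
- read_state(): the state, without advancing time (a new reading comes with each control period).
- get_image(name): name is "scene" or "top" or "wrist"; returns a dict with "frame" (384x512x3 uint8, red, green, blue), "depth" (384x512 float32, mm along the optical axis (not along the pixel's ray), 0 where there is no reading), "mtx" (3x3 intrinsics, pixels), "world_to_cam" (4x4, takes a point from world to camera coordinates). Camera axes: x right, y up, looking along -z (the intrinsics and any distortion apply to the point x, -y, -z); pixel columns grow to the right and rows downward; lengths in mm; the calibration is good to about 2 mm. A picture is of the moment at which its call begins.
- job_done(): hands the job in, once; it reports no verdict.
The state is a dict: "clock": time; "joints": joint angles; "joint_vel": joint speeds; "joint_efforts": joint torques, N m; "position": TCP position; "ee_rot": TCP orientation; "contact_force": force on the tool from outside, world axes, zero at the start; "wrist_torque": the same for the moment, N m; "gripper_width": finger opening in mm.
Only numpy, scipy, OpenCV 4.12 (cv2) and the standard library are available. Lean on these libraries where they do the work, as an engineer would, in place of code of your own. Each camera call takes 0.05 s, during which the arm holds its last target.

## Working session

There is one attempt and no reset: what is moved stays moved. The work goes in short steps, Python scripts to look and compute and a tool call to move; the robot and the scene stay as the last step left them, time stands still between calls to the robot, and variables do not carry over. Pictures are saved under pics/ and viewed, and the job is handed in when it is done.

Besides the shell and the picture viewer there is one more tool, called after "Request:" by a JSON object that holds its "fn" and its "kwargs". play_rows: Moves the arm, as the interface text tells. Its arguments: {"type":"object","properties":{"targets":{"type":"array","items":{"type":"object","properties":{"gripper":{"type":"number"},"tx":{"type":"number","minimum":-1,"maximum":1},"ty":{"type":"number","minimum":-1,"maximum":1},"tz":{"type":"number","minimum":-1,"maximum":1},"spin":{"type":"number","minimum":-1,"maximum":1}}}}},"required":["targets"]}

```bash
mkdir -p pics; python3 - <<'E'
from bench import *
import cv2,numpy as np
s=read_state(); print({k:np.round(v,3).tolist() for k,v in s.items()}, tcp_to_tips)
for n in("scene","top"):
    g=get_image(n); cv2.imwrite(f"pics/{n}0.png",g["frame"][:,:,::-1]); np.savez(f"{n}0.npz",**g)
    print(n,g["mtx"].round(1).tolist(),g["world_to_cam"].round(3).tolist())
E
```

```text
{'clock': 0.0, 'joints': [-0.976, 0.386, 0.007, -0.0, -1.194, -0.259], 'joint_vel': [-0.001, -0.002, 0.0, 0.0, 0.002, -0.001], 'joint_efforts': [-0.001, -39.229, 18.839, 4.186, -0.005, -0.0], 'position': [205.784, -589.568, 244.236], 'ee_rot': [-0.167, 0.986, 0.001, -0.0], 'contact_force': [0.76, 0.314, 0.036], 'wrist_torque': [-0.028, 0.01, -0.033], 'gripper_width': 85.224} 14.0
scene [[365.0, 0.0, 259.0], [0.0, 365.0, 190.7], [0.0, 0.0, 1.0]] [[0.858, 0.514, 0.0, -454.393], [-0.317, 0.529, 0.787, 87.869], [0.404, -0.676, 0.616, -848.13], [0.0, 0.0, 0.0, 1.0]]
top [[435.4, 0.0, 260.0], [0.0, 435.4, 179.7], [0.0, 0.0, 1.0]] [[-0.003, -1.0, -0.004, 20.392], [0.991, -0.003, 0.136, -488.345], [-0.136, -0.004, 0.991, -885.979], [0.0, 0.0, 0.0, 1.0]]
```

View pics/scene0.png

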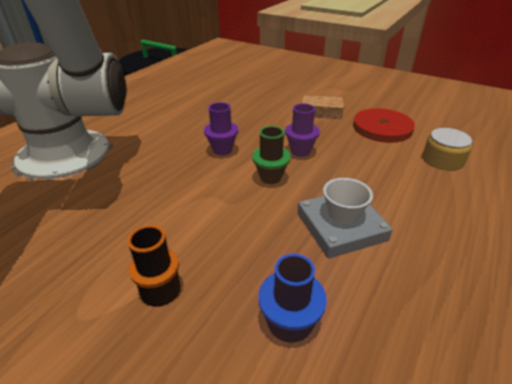

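View pics/top0.png

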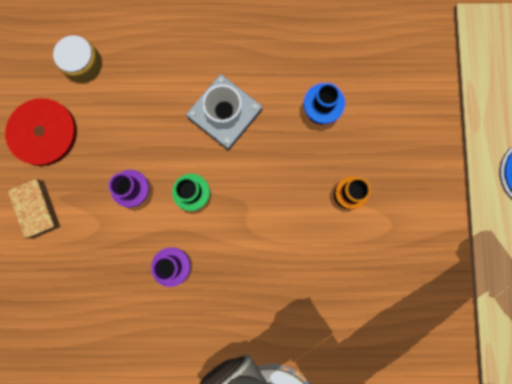

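```bash
cat > h.py <<'E'
import numpy as np,cv2
def ray(g,u,v):
    K=g["mtx"];T=g["world_to_cam"];R=T[:3,:3];t=T[:3,3]
    d=np.linalg.inv(K)@np.array([u,v,1.]); d=R.T@np.array([d[0],-d[1],-d[2]])
    return -R.T@t,d
def onz(g,u,v,z):
    o,d=ray(g,u,v); return o+d*(z-o[2])/d[2]
def proj(g,p):
    T=g["world_to_cam"];c=T[:3,:3]@np.asarray(p,float)+T[:3,3]; q=g["mtx"]@np.array([c[0],-c[1],-c[2]]); return q[:2]/q[2]
def hull_on(g,mask,z):
    c,_=cv2.findContours(mask.astype(np.uint8),cv2.RETR_EXTERNAL,cv2.CHAIN_APPROX_NONE)
    c=max(c,key=cv2.contourArea)[:,0]; p=np.array([onz(g,u,v,z)[:2] for u,v in cv2.convexHull(c)[:,0]])
    (x,y),r=cv2.minEnclosingCircle((p).astype(np.float32)); return x,y,2*r,cv2.contourArea(c)
E
python3 - <<'E'
from h import *
for n in("top","scene"):
    g=dict(np.load(n+"0.npz")); f=g["frame"]; hsv=cv2.cvtColor(f,cv2.COLOR_RGB2HSV)
    H,S,V=[hsv[...,i].astype(int) for i in range(3)]
    for nm,lo,hi in(("green",50,80),("blue",105,125),("orange",8,18),("purple",130,160)):
        m=(H>=lo)&(H<=hi)&(S>(200 if nm=="orange" else 110))&(V>(150 if nm=="orange" else 40))
        if nm=="blue" and n=="top": m[:,450:]=0
        N,l,st,c=cv2.connectedComponentsWithStats(m.astype(np.uint8))
        for i in range(1,N):
            if st[i,4]>80: print(n,nm,st[i].tolist(),np.round(hull_on(g,l==i,58),1))
g=dict(np.load("top0.npz"));f=g["frame"];hsv=cv2.cvtColor(f,cv2.COLOR_RGB2HSV)
big=cv2.resize(f[60:230,100:280],None,fx=4,fy=4,interpolation=cv2.INTER_CUBIC)[:,:,::-1]
cv2.imwrite("pics/crop.png",big[:600,:]) if 0 else cv2.imwrite("pics/crop.png",cv2.resize(big,None,fx=.85,fy=.85))
# depth around port
d=g["depth"]; print(d[95:125:3,195:250:4].astype(int))
E
```

```text
top green [172, 174, 38, 37, 829] [ 460.6  161.    76.7 1025. ]
top blue [304, 84, 41, 40, 1019] [ 648.1 -115.7   90.  1238.5]
top orange [336, 176, 34, 33, 392] [ 460.4 -171.3   71.4  831.5]
top purple [109, 170, 40, 37, 1017] [ 468.8  289.5   83.5 1098. ]
top purple [151, 248, 39, 39, 993] [ 310.   198.6   77.9 1128.5]
scene green [141, 40, 36, 18, 267] [-237.7  567.3  220.1  215. ]
scene green [260, 129, 24, 10, 87] [418.1 240.7  53.2  55.5]
scene green [253, 149, 37, 19, 363] [465.  156.   79.6 313.5]
scene blue [22, 0, 21, 43, 203] [-1023.5   601.8   878.    158. ]
scene blue [259, 254, 67, 77, 2331] [ 645.6 -107.3  120.2 3657.5]
scene orange [128, 225, 37, 26, 182] [ 413.1 -138.2   54.9  695.5]
scene orange [129, 250, 49, 35, 480] [ 460.6 -172.1   66.4  406.5]
scene purple [204, 103, 34, 52, 1167] [ 298.4  206.3  244.6 1102.5]
scene purple [286, 104, 33, 43, 862] [458.2 316.6 204.7 812. ]
[[979 978 949 899 913 920 926 930 926 919 905 896 946 949]
 [978 945 895 908 921 930 933 939 936 924 911 898 948 949]
 [979 948 897 908 922 939 945 946 949 934 917 896 945 947]
 [947 948 895 909 928 944 947 947 945 943 921 894 945 947]
 [945 947 892 912 928 943 943 948 946 943 920 896 945 947]
 [944 946 942 900 926 942 941 944 943 945 913 893 948 942]
 [942 941 943 893 914 942 942 944 942 943 891 944 941 943]
 [944 943 942 941 895 928 943 944 945 897 940 943 942 941]
 [940 942 944 939   0 890 902 907 892 941 941 942 944 942]
 [947 940 939 942 941 943 940 939 942 940 938 942 942 939]]
```

View pics/crop.png

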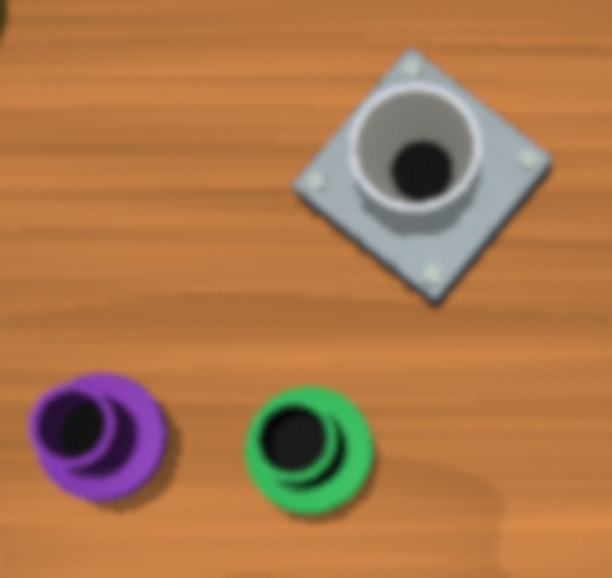

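```bash
python3 - <<'E'
from h import *
for n,box in(("top",(160,260,60,160)),("scene",(290,400,160,260))):
    g=dict(np.load(n+"0.npz")); d=g["depth"]; u0,u1,v0,v1=box
    vv,uu=np.mgrid[v0:v1,u0:u1]; dd=d[v0:v1,u0:u1]; K=g["mtx"];T=g["world_to_cam"]
    c=np.stack([(uu-K[0,2])/K[0,0]*dd,-(vv-K[1,2])/K[1,1]*dd,-dd],-1)
    w=(c-T[:3,3])@T[:3,:3]; z=w[...,2]; ok=dd>0
    print(n,np.histogram(z[ok],bins=np.arange(-5,96,5)))
    q=w[ok&(z>76)&(z<88)]; (x,y),r=cv2.minEnclosingCircle(q[:,:2].astype(np.float32)); print("rim",x,y,2*r,len(q))
    f=g["frame"];hsv=cv2.cvtColor(f,cv2.COLOR_RGB2HSV)
    m=(hsv[...,1]<40)&(hsv[...,2]>165); M=np.zeros_like(m);M[v0:v1,u0:u1]=m[v0:v1,u0:u1]
    if n=="top": print("white",hull_on(g,M,80))
    b=ok&(z>25)&(z<34); q=w[b]; r=cv2.minAreaRect(q[:,:2].astype(np.float32)); print("block",r)
# green via spigot rim
g=dict(np.load("top0.npz")); d=g["depth"]
for n,box in(("top",(165,220,165,220)),("scene",(240,300,120,190))):
    g=dict(np.load(n+"0.npz")); d=g["depth"]; u0,u1,v0,v1=box
    vv,uu=np.mgrid[v0:v1,u0:u1]; dd=d[v0:v1,u0:u1]; K=g["mtx"];T=g["world_to_cam"]
    c=np.stack([(uu-K[0,2])/K[0,0]*dd,-(vv-K[1,2])/K[1,1]*dd,-dd],-1)
    w=(c-T[:3,3])@T[:3,:3]; z=w[...,2]; ok=dd>0
    print(np.histogram(z[ok],bins=np.arange(-5,120,5))[0])
    for a,b in((104,116),(52,63)):
        q=w[ok&(z>a)&(z<b)]
        if len(q)>5: (x,y),r=cv2.minEnclosingCircle(q[:,:2].astype(np.float32)); print(n,a,"green",x,y,2*r,len(q))
E
```

```text
top (array([4021, 2823,   41,   34,   36,   40, 1171,  920,   44,   53,   55,
         58,   66,   80,   89,   71,  254,   71,    0,    0]), array([-5,  0,  5, 10, 15, 20, 25, 30, 35, 40, 45, 50, 55, 60, 65, 70, 75,
       80, 85, 90, 95]))
rim 642.7481689453125 98.44026184082031 80.65876007080078 305
white (626.3033447265625, 93.27334594726562, 146.85781860351562, 2538.5)
block ((642.3458251953125, 97.86857604980469), (120.71526336669922, 120.5053939819336), 50.95751953125)
scene (array([ 595, 5482,  197,  191,  197,  205,  487, 1818,   82,  101,  134,
        141,  160,  188,  186,  201,  266,  223,    0,    0]), array([-5,  0,  5, 10, 15, 20, 25, 30, 35, 40, 45, 50, 55, 60, 65, 70, 75,
       80, 85, 90, 95]))
rim 643.177734375 95.32173919677734 82.01593780517578 438
block ((643.6260986328125, 95.51290893554688), (120.99597930908203, 120.91568756103516), 50.79509735107422)
[1113  767    3    0    0    0    0    0    0    0    2   48  463   43
   98  162   25   21   19   23   24   25   99   74]
top 104 green 461.6134033203125 162.87823486328125 49.40803146362305 178
top 52 green 461.8509826660156 163.06826782226562 78.75543212890625 548
[ 246 2012   41   47   49   49   57   55   64   69   49  100  453   80
   69   69   66   65   71   90   86   98  105  100]
scene 104 green 462.2149963378906 160.25904846191406 50.756099700927734 223
scene 52 green 454.7215881347656 211.99960327148438 182.3054962158203 578
```

Candidates: green, top (191,192) / scene (271,155). Look-alikes are purple at top (129,188) and (171,267). Orange is at (352,193), blue at (324,104), and there is a green object in the background at scene (158,47). The crop shows the green ring with a black spigot bore, standing at about (462,161.5). Its ring measures 78.8 mm and its spigot 49.4 mm, which matches the adaptor. The port is at about (643,97), with an 81 mm rim and a 120 mm block. Both views agree.

Request:
{"fn": "play_rows", "kwargs": {"targets": [{"gripper":-1,"tx":-0.1,"ty":0.07},{"gripper":-1,"tx":-0.27,"ty":0.2},{"gripper":-1,"tx":-0.44,"ty":0.32},{"gripper":-1,"tx":-0.6,"ty":0.45},{"gripper":-1,"tx":-0.77,"ty":0.57},{"gripper":-1,"tx":-0.95,"ty":0.7}]}}

```text
invalid input
```

Request:
{"fn": "play_rows", "kwargs": {"targets": [{"gripper":-1,"tx":-0.12,"ty":0.15},{"gripper":-1,"tx":-0.24,"ty":0.3},{"gripper":-1,"tx":-0.36,"ty":0.45},{"gripper":-1,"tx":-0.48,"ty":0.6},{"gripper":-1,"tx":-0.6,"ty":0.75},{"gripper":-1,"tx":-0.7,"ty":0.9}]}}

```text
invalid input
```

Request:
{"fn": "play_rows", "kwargs": {"targets": [{"gripper":-1,"tx":-0.05,"ty":0.15},{"gripper":-1,"tx":-0.1,"ty":0.3},{"gripper":-1,"tx":-0.15,"ty":0.45},{"gripper":-1,"tx":-0.2,"ty":0.6},{"gripper":-1,"tx":-0.25,"ty":0.75},{"gripper":-1,"tx":-0.3,"ty":0.9},{"gripper":-1,"tx":-0.3,"ty":0.9},{"gripper":-1,"tx":-0.3,"ty":0.9}]}}

```text
invalid input
```

Request:
{"fn": "play_rows", "kwargs": {"targets": [{"gripper":-1,"tx":-0.1,"ty":0.07,"tz":0,"spin":0},{"gripper":-1,"tx":-0.27,"ty":0.2,"tz":0,"spin":0},{"gripper":-1,"tx":-0.44,"ty":0.32,"tz":0,"spin":0},{"gripper":-1,"tx":-0.6,"ty":0.45,"tz":0,"spin":0},{"gripper":-1,"tx":-0.77,"ty":0.57,"tz":0,"spin":0},{"gripper":-1,"tx":-0.95,"ty":0.7,"tz":0,"spin":0}]}}

```text
clock: 0.85
position: [373.1, -345.0, 245.1]
ee_rot: [-0.167, 0.986, 0.0, -0.0]
contact_force: [0.6, -0.0, 0.1]
gripper_width: 85.8
```

As predicted (372,-347).

Request:
{"fn": "play_rows", "kwargs": {"targets": [{"gripper":-1,"tx":-0.12,"ty":0.15,"tz":0,"spin":0},{"gripper":-1,"tx":-0.24,"ty":0.3,"tz":0,"spin":0},{"gripper":-1,"tx":-0.36,"ty":0.45,"tz":0,"spin":0},{"gripper":-1,"tx":-0.48,"ty":0.6,"tz":0,"spin":0},{"gripper":-1,"tx":-0.6,"ty":0.75,"tz":0,"spin":0},{"gripper":-1,"tx":-0.7,"ty":0.9,"tz":0,"spin":0}]}}

```text
clock: 1.6
position: [463.8, -74.8, 245.1]
ee_rot: [-0.167, 0.986, 0.0, -0.0]
contact_force: [0.8, -0.4, 0.3]
gripper_width: 85.5
```

Request:
{"fn": "play_rows", "kwargs": {"targets": [{"gripper":-1,"tx":-0.05,"ty":0.15,"tz":0,"spin":0},{"gripper":-1,"tx":-0.1,"ty":0.3,"tz":0,"spin":0},{"gripper":-1,"tx":-0.15,"ty":0.45,"tz":0,"spin":0},{"gripper":-1,"tx":-0.2,"ty":0.6,"tz":0,"spin":0},{"gripper":-1,"tx":-0.25,"ty":0.75,"tz":0,"spin":0},{"gripper":-1,"tx":-0.3,"ty":0.9,"tz":0,"spin":0},{"gripper":-1,"tx":-0.3,"ty":0.9,"tz":0,"spin":0},{"gripper":-1,"tx":-0.3,"ty":0.9,"tz":0,"spin":0}]}}

```text
clock: 2.6
position: [459.9, 160.4, 244.9]
ee_rot: [-0.167, 0.986, -0.0, -0.001]
contact_force: [-0.0, -0.5, 0.0]
gripper_width: 84.9
```

```bash
cat > tgt.py <<'E'
import sys; from bench import *; import numpy as np
from scipy.spatial.transform import Rotation as R
s=read_state(); p=np.array(s["position"]); t=np.array([float(a) for a in sys.argv[1:4]])
print("pos",p.round(1),"F",np.round(s["contact_force"],2),"w",s["gripper_width"],"t",s["clock"],"cmd",(R.from_quat(s["ee_rot"]).inv().apply(t-p)/250).round(3))
E
python3 tgt.py 462 161.5 85; python3 - <<'E'
from bench import *
from h import *
g=get_image("wrist"); f=g["frame"][:,:,::-1].copy()
for p in((462,161.5,110),(462,161.5,58)):
    u=proj(g,p); print(u); cv2.drawMarker(f,tuple(int(round(a)) for a in u),(0,0,255))
cv2.imwrite("pics/w1.png",f); np.savez("w1.npz",**g)
E
```

```text
pos [459.9 160.4 244.9] F [-0.03 -0.48  0.01] w 84.89909325437813 t 2.6 cmd [-0.01   0.001  0.64 ]
[259.94201202 187.08302652]
[259.90161014 172.45185828]
```

View pics/w1.png

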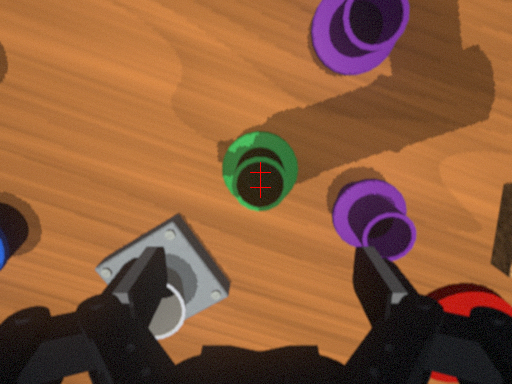

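The wrist view shows the green spigot rim at about (260,184) and the ring at about (260,171). Both are within 3 px of the projected estimate, so I'm descending.

Request:
{"fn": "play_rows", "kwargs": {"targets": [{"gripper":-1,"tx":-0.01,"ty":0,"tz":0.12,"spin":0},{"gripper":-1,"tx":-0.01,"ty":0,"tz":0.25,"spin":0},{"gripper":-1,"tx":-0.01,"ty":0,"tz":0.37,"spin":0},{"gripper":-1,"tx":-0.01,"ty":0,"tz":0.48,"spin":0},{"gripper":-1,"tx":-0.01,"ty":0,"tz":0.56,"spin":0},{"gripper":-1,"tx":-0.01,"ty":0,"tz":0.61,"spin":0},{"gripper":-1,"tx":-0.01,"ty":0,"tz":0.64,"spin":0},{"gripper":-1,"tx":-0.01,"ty":0,"tz":0.64,"spin":0}]}}

```text
clock: 3.65
position: [462.7, 161.3, 85.3]
ee_rot: [-0.167, 0.986, -0.0, -0.0]
contact_force: [0.3, 0.6, 0.0]
gripper_width: 85.5
```

Request:
{"fn": "play_rows", "kwargs": {"targets": [{"gripper":1,"tx":0,"ty":0,"tz":0,"spin":0},{"gripper":1,"tx":0,"ty":0,"tz":0,"spin":0},{"gripper":1,"tx":0,"ty":0,"tz":0,"spin":0},{"gripper":1,"tx":0,"ty":0,"tz":0,"spin":0},{"gripper":1,"tx":0,"ty":0,"tz":0,"spin":0},{"gripper":1,"tx":0,"ty":0,"tz":0,"spin":0},{"gripper":1,"tx":0,"ty":0,"tz":0,"spin":0},{"gripper":1,"tx":0,"ty":0,"tz":0,"spin":0}]}}

```text
clock: 4.65
position: [463.3, 161.8, 86.2]
ee_rot: [-0.167, 0.986, 0.0, 0.001]
contact_force: [0.4, -1.0, 5.1]
gripper_width: 47.0
```

Request:
{"fn": "play_rows", "kwargs": {"targets": [{"gripper":1,"tx":0,"ty":0,"tz":-0.03,"spin":0},{"gripper":1,"tx":0,"ty":0,"tz":-0.1,"spin":0},{"gripper":1,"tx":0,"ty":0,"tz":-0.2,"spin":0},{"gripper":1,"tx":0,"ty":0,"tz":-0.3,"spin":0},{"gripper":1,"tx":0,"ty":0,"tz":-0.4,"spin":0},{"gripper":1,"tx":0,"ty":0,"tz":-0.48,"spin":0},{"gripper":1,"tx":0,"ty":0,"tz":-0.52,"spin":0},{"gripper":1,"tx":0,"ty":0,"tz":-0.52,"spin":0}]}}

```text
clock: 5.65
position: [462.5, 161.5, 215.3]
ee_rot: [-0.167, 0.986, 0.0, 0.0]
contact_force: [-0.2, -0.3, -2.3]
gripper_width: 46.6
```

```bash
python3 tgt.py 643 97 215; python3 - <<'E'
from bench import *
from h import *
for n in("scene","top"):
    g=get_image(n); cv2.imwrite(f"pics/{n}2.png",g["frame"][:,:,::-1]); np.savez(n+"2.npz",**g)
E
```

```text
pos [462.5 161.5 215.3] F [-0.16 -0.31 -2.32] w 46.554203622549934 t 5.65 cmd [-0.597 -0.482  0.001]
```

View pics/scene2.png

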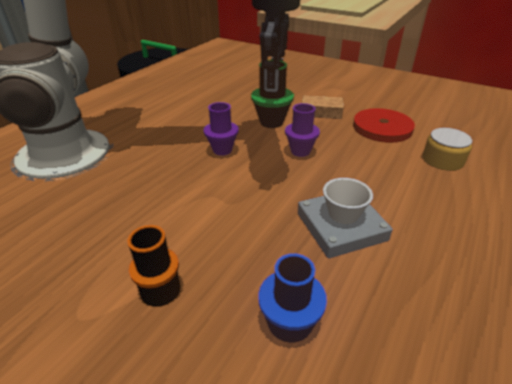

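The adaptor hangs upright in the fingers at (272,105), about 130 mm up, and the others have not moved. Moving it over the inlet.

Request:
{"fn": "play_rows", "kwargs": {"targets": [{"gripper":1,"tx":-0.04,"ty":-0.03,"tz":0,"spin":0},{"gripper":1,"tx":-0.14,"ty":-0.11,"tz":0,"spin":0},{"gripper":1,"tx":-0.26,"ty":-0.21,"tz":0,"spin":0},{"gripper":1,"tx":-0.38,"ty":-0.31,"tz":0,"spin":0},{"gripper":1,"tx":-0.49,"ty":-0.4,"tz":0,"spin":0},{"gripper":1,"tx":-0.56,"ty":-0.455,"tz":0,"spin":0},{"gripper":1,"tx":-0.597,"ty":-0.482,"tz":0,"spin":0},{"gripper":1,"tx":-0.597,"ty":-0.482,"tz":0,"spin":0},{"gripper":1,"tx":-0.597,"ty":-0.482,"tz":0,"spin":0}]}}

```text
clock: 6.88
position: [642.6, 97.1, 215.1]
ee_rot: [-0.167, 0.986, 0.0, -0.0]
contact_force: [0.5, -0.7, -1.8]
gripper_width: 46.8
```

```bash
python3 tgt.py 643 97 120; python3 - <<'E'
from bench import *
from h import *
for n in("scene","top"):
    g=get_image(n); cv2.imwrite(f"pics/{n}3.png",g["frame"][:,:,::-1]); np.savez(n+"3.npz",**g)
    hsv=cv2.cvtColor(g["frame"],cv2.COLOR_RGB2HSV); H,S,V=[hsv[...,i].astype(int) for i in range(3)]
    m=(H>=50)&(H<=80)&(S>110)&(V>40); m[:100,:200]=0
    m=cv2.morphologyEx(m.astype(np.uint8),cv2.MORPH_OPEN,np.ones((2,2)))
    print(n,[np.round(hull_on(g,m,z),1).tolist() for z in(178,188)])
E
```

```text
pos [642.6  97.1 215.1] F [ 0.47 -0.71 -1.82] w 46.830659902937164 t 6.875 cmd [-0.002 -0.001  0.381]
scene [[641.4, 100.2, 82.8, 585.5], [645.7, 82.6, 79.8, 585.5]]
top [[636.0, 93.5, 73.0, 452.5], [632.4, 92.5, 72.0, 452.5]]
```

View pics/scene3.png

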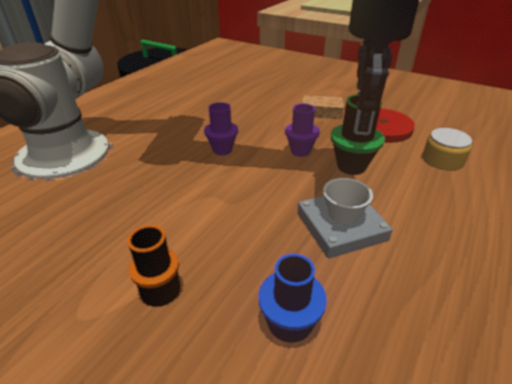

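View pics/top3.png

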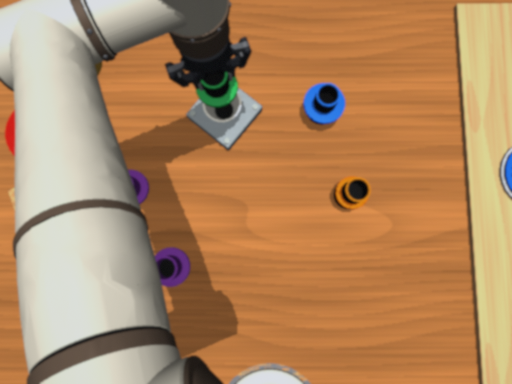

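```bash
python3 - <<'E'
from h import *
for n,box in(("scene",(325,390,90,180)),("top",(190,250,55,125))):
    g=dict(np.load(n+"3.npz")); d=g["depth"]; u0,u1,v0,v1=box
    vv,uu=np.mgrid[v0:v1,u0:u1]; dd=d[v0:v1,u0:u1]; K=g["mtx"];T=g["world_to_cam"]
    c=np.stack([(uu-K[0,2])/K[0,0]*dd,-(vv-K[1,2])/K[1,1]*dd,-dd],-1)
    w=(c-T[:3,3])@T[:3,:3]; hsv=cv2.cvtColor(g["frame"],cv2.COLOR_RGB2HSV)[v0:v1,u0:u1]
    m=(hsv[...,0]>=50)&(hsv[...,0]<=80)&(hsv[...,1]>110)&(hsv[...,2]>40)&(dd>0)
    q=w[m]; print(n,len(q),np.percentile(q[:,2],[2,10,25,50,75,90,98]).round(1))
    near=np.hypot(w[...,0]-643,w[...,1]-97)<45; ok=near&(dd>0)
    print(np.histogram(w[ok][:,2],bins=np.arange(110,260,5)))
    q=w[ok&(w[...,2]>115)&(w[...,2]<200)]
    for a in range(120,200,8):
        b=q[(q[:,2]>a)&(q[:,2]<=a+8)]
        if len(b)>15:
            x=b[:,:2]; A=np.c_[2*x,np.ones(len(x))]; s=np.linalg.lstsq(A,(x**2).sum(1),rcond=None)[0]
            print(a,len(b),s[:2].round(1),round(2*np.sqrt(s[2]+s[0]**2+s[1]**2),1))
E
```

```text
scene 671 [180.6 182.6 185.8 187.4 187.9 188.4 239.8]
(array([  0,   0,   0,   4,  50,  65,  69,  71,  72,  87,  88,  96, 108,
        77, 168, 602, 105, 106,  71,  93,  97, 113, 111, 123, 162, 166,
        80,   3,   7]), array([110, 115, 120, 125, 130, 135, 140, 145, 150, 155, 160, 165, 170,
       175, 180, 185, 190, 195, 200, 205, 210, 215, 220, 225, 230, 235,
       240, 245, 250, 255]))
128 73 [641.7  95.6] 44.0
136 99 [641.7  95.6] 48.2
144 117 [641.7  95.4] 52.9
152 129 [641.7  95.6] 58.3
160 144 [641.7  95.3] 62.7
168 168 [641.7  95.3] 67.5
176 187 [641.5  96.4] 76.2
184 684 [642.   94.1] 62.6
192 167 [641.4  96.3] 47.2
top 702 [ 36.1 184.7 186.  187.2 199.2 238.6 240.8]
(array([  0,   0,   0,   0,   0,   0,   0,   0,   0,   0,   0,   0,   0,
        11,  74, 435,  28, 145, 125,  48,  45,  51,  39,  51,  41,  80,
        34,  25,  48]), array([110, 115, 120, 125, 130, 135, 140, 145, 150, 155, 160, 165, 170,
       175, 180, 185, 190, 195, 200, 205, 210, 215, 220, 225, 230, 235,
       240, 245, 250, 255]))
176 47 [639.9  97.9] 73.7
184 485 [638.7  97.6] 61.3
192 161 [637.   97.6] 35.2
```

The adaptor is vertical: circle fits at every height give an axis at (641.7,95.5), against the port at (643.3,95.4) in the same camera. The underside is at about 130, so the travel to home is about 94.5 mm (0.378).

Request:
{"fn": "play_rows", "kwargs": {"targets": [{"gripper":1,"tx":-0.005,"ty":0,"tz":0.06,"spin":0},{"gripper":1,"tx":-0.005,"ty":0,"tz":0.13,"spin":0},{"gripper":1,"tx":-0.005,"ty":0,"tz":0.19,"spin":0},{"gripper":1,"tx":-0.005,"ty":0,"tz":0.24,"spin":0},{"gripper":1,"tx":-0.005,"ty":0,"tz":0.28,"spin":0},{"gripper":1,"tx":-0.005,"ty":0,"tz":0.31,"spin":0},{"gripper":1,"tx":-0.005,"ty":0,"tz":0.33,"spin":0},{"gripper":1,"tx":-0.005,"ty":0,"tz":0.345,"spin":0},{"gripper":1,"tx":-0.005,"ty":0,"tz":0.355,"spin":0},{"gripper":1,"tx":-0.005,"ty":0,"tz":0.36,"spin":0},{"gripper":1,"tx":-0.005,"ty":0,"tz":0.36,"spin":0}]}}

```text
clock: 8.35
position: [644.5, 97.3, 125.4]
ee_rot: [-0.167, 0.986, 0.0, 0.0]
contact_force: [0.0, 0.7, -1.6]
gripper_width: 47.0
```

Request:
{"fn": "play_rows", "kwargs": {"targets": [{"gripper":1,"tx":0,"ty":0,"tz":0.004,"spin":0},{"gripper":1,"tx":0,"ty":0,"tz":0.008,"spin":0},{"gripper":1,"tx":0,"ty":0,"tz":0.012,"spin":0},{"gripper":1,"tx":0,"ty":0,"tz":0.016,"spin":0},{"gripper":1,"tx":0,"ty":0,"tz":0.016,"spin":0},{"gripper":1,"tx":0,"ty":0,"tz":0.016,"spin":0}]}}

```text
clock: 9.1
position: [644.4, 97.1, 121.6]
ee_rot: [-0.167, 0.986, -0.0, -0.0]
contact_force: [-2.1, -1.3, 1.7]
gripper_width: 46.6
```

```bash
python3 tgt.py 643 97 120.5; python3 - <<'E'
from bench import *
from h import *
g=get_image("scene"); np.savez("scene4.npz",**g)
cv2.imwrite("pics/s4.png",cv2.resize(g["frame"][80:270,260:430,::-1],None,fx=3,fy=3,interpolation=cv2.INTER_CUBIC))
E
```

```text
pos [644.4  97.1 121.6] F [-2.11 -1.32  1.66] w 46.63725888517875 t 9.1 cmd [0.005 0.002 0.004]
```

View pics/s4.png

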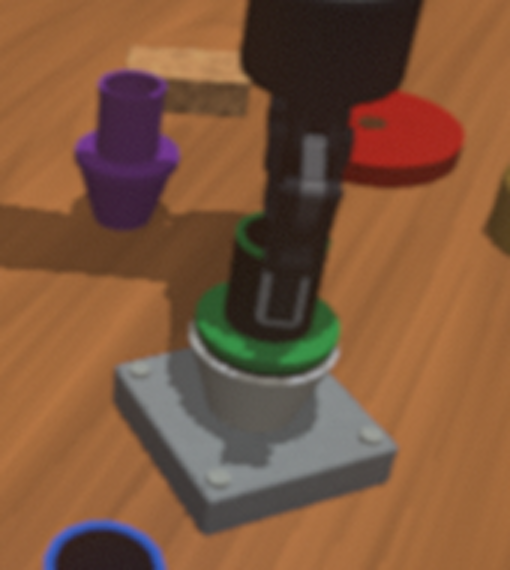

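The ring sits just above the rim. The force has changed from -1.8 to +1.7 N vertical with a sideways -x pull, so the cone is touching. I'll ease 1 mm back in x and settle 1–2 mm further.

Request:
{"fn": "play_rows", "kwargs": {"targets": [{"gripper":1,"tx":0.004,"ty":0.001,"tz":0.0,"spin":0},{"gripper":1,"tx":0.005,"ty":0.001,"tz":0.003,"spin":0},{"gripper":1,"tx":0.005,"ty":0.001,"tz":0.006,"spin":0},{"gripper":1,"tx":0.005,"ty":0.001,"tz":0.006,"spin":0},{"gripper":1,"tx":0.005,"ty":0.001,"tz":0.006,"spin":0}]}}

```text
clock: 9.78
position: [644.1, 97.0, 121.1]
ee_rot: [-0.167, 0.986, -0.0, 0.001]
contact_force: [0.8, -3.6, 5.0]
gripper_width: 46.9
```

Seated: +5 N with little further travel. Releasing.

Request:
{"fn": "play_rows", "kwargs": {"targets": [{"gripper":0,"tx":0,"ty":0,"tz":0,"spin":0},{"gripper":-0.5,"tx":0,"ty":0,"tz":0,"spin":0},{"gripper":-1,"tx":0,"ty":0,"tz":0,"spin":0},{"gripper":-1,"tx":0,"ty":0,"tz":0,"spin":0},{"gripper":-1,"tx":0,"ty":0,"tz":0,"spin":0},{"gripper":-1,"tx":0,"ty":0,"tz":0,"spin":0},{"gripper":-1,"tx":0,"ty":0,"tz":0,"spin":0}]}}

```text
clock: 10.65
position: [643.2, 97.2, 119.8]
ee_rot: [-0.167, 0.986, 0.0, -0.0]
contact_force: [0.4, 0.2, 0.2]
gripper_width: 85.4
```

Request:
{"fn": "play_rows", "kwargs": {"targets": [{"gripper":-1,"tx":0,"ty":0,"tz":-0.04,"spin":0},{"gripper":-1,"tx":0,"ty":0,"tz":-0.12,"spin":0},{"gripper":-1,"tx":0,"ty":0,"tz":-0.22,"spin":0},{"gripper":-1,"tx":0,"ty":0,"tz":-0.35,"spin":0},{"gripper":-1,"tx":0,"ty":0,"tz":-0.5,"spin":0},{"gripper":-1,"tx":0,"ty":0,"tz":-0.6,"spin":0},{"gripper":-1,"tx":0,"ty":0,"tz":-0.65,"spin":0},{"gripper":-1,"tx":0,"ty":0,"tz":-0.65,"spin":0},{"gripper":-1,"tx":0,"ty":0,"tz":-0.65,"spin":0}]}}

```text
clock: 11.78
position: [642.6, 97.0, 280.8]
ee_rot: [-0.167, 0.986, -0.0, -0.001]
contact_force: [-0.1, -0.4, -0.6]
gripper_width: 85.3
```

```bash
python3 - <<'E'
from bench import *
from h import *
print({k:np.round(v,2).tolist() for k,v in read_state().items() if k in("position","contact_force","clock")})
for n in("scene","top"):
    g=get_image(n); np.savez(n+"5.npz",**g); cv2.imwrite(f"pics/{n}5.png",g["frame"][:,:,::-1])
    hsv=cv2.cvtColor(g["frame"],cv2.COLOR_RGB2HSV); H,S,V=[hsv[...,i].astype(int) for i in range(3)]
    for nm,lo,hi in(("blue",105,125),("orange",8,18)):
        m=(H>=lo)&(H<=hi)&(S>(200 if nm=="orange" else 110))&(V>(150 if nm=="orange" else 40))
        if n=="top":m[:,450:]=0
        N,l,st,c=cv2.connectedComponentsWithStats(m.astype(np.uint8)); print(n,nm,[st[i].tolist() for i in range(1,N) if st[i,4]>150])
g=dict(np.load("scene5.npz")); d=g["depth"]
vv,uu=np.mgrid[:384,:512]; K=g["mtx"];T=g["world_to_cam"]
c=np.stack([(uu-K[0,2])/K[0,0]*d,-(vv-K[1,2])/K[1,1]*d,-d],-1); w=(c-T[:3,3])@T[:3,:3]
ok=(d>0)&(np.hypot(w[...,0]-643,w[...,1]-97)<45)
print(np.histogram(w[ok][:,2],bins=np.arange(70,160,3)))
for a in range(93,147,8):
    b=w[ok&(w[...,2]>a)&(w[...,2]<a+8)]
    r=np.hypot(*(b[:,:2]-[643,96]).T); b=b[r>20]   # outer + inner mix
    print(a,len(b),cv2.minEnclosingCircle(b[:,:2].astype(np.float32)) if len(b)>5 else None)
E
```

```text
{'clock': 11.78, 'position': [642.56, 97.03, 280.82], 'contact_force': [-0.08, -0.41, -0.55]}
scene blue [[22, 0, 21, 43, 266], [259, 254, 67, 76, 2325]]
scene orange [[128, 225, 37, 26, 187], [129, 250, 49, 35, 490]]
top blue [[304, 84, 41, 40, 1023]]
top orange [[336, 176, 34, 33, 407]]
(array([ 44,  41,  50, 169,  21,  52,  78, 316, 272,  44,  51,  45,  40,
        53,  45,  48,  48,  68,  78,  78,  79,  96,  84,  93,  95, 178,
         0,   0,   0]), array([ 70,  73,  76,  79,  82,  85,  88,  91,  94,  97, 100, 103, 106,
       109, 112, 115, 118, 121, 124, 127, 130, 133, 136, 139, 142, 145,
       148, 151, 154, 157]))
93 553 ((643.813720703125, 94.37826538085938), 38.32349395751953)
101 120 ((643.6416015625, 93.76387786865234), 23.66238021850586)
109 135 ((643.7020263671875, 92.30956268310547), 23.561901092529297)
117 137 ((643.7489013671875, 94.095703125), 23.565631866455078)
125 183 ((643.744873046875, 94.78569030761719), 24.212923049926758)
133 212 ((643.5657348632812, 94.25523376464844), 23.944740295410156)
141 254 ((644.662841796875, 95.73793029785156), 25.931909561157227)
```

View pics/scene5.png

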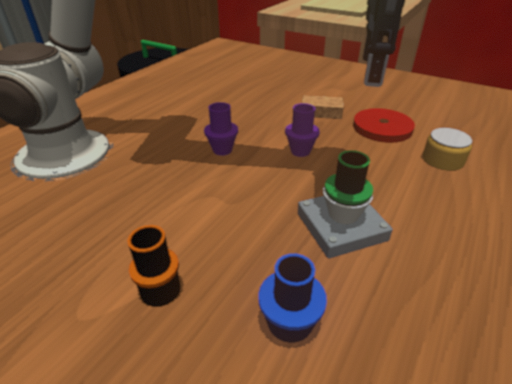

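The picture shows the adaptor upright in the inlet, with its ring at (348,190) just above the white rim. Its top is at about 146 mm and the ring top at about 94 mm, which puts the underside at about 36 mm. The gripper is well clear.

```bash
python3 -c "
from bench import *
job_done()"
```

```text
the job is handed in; nothing more can be done
```

I gripped the green-banded adaptor by its spigot and lowered it into the inlet until the vertical force rose to about 5 N. I then released it, backed off about 160 mm and handed the job in at about 12 s.

Last checks, from the camera depth after release:
- **Seating:** the underside is about 36 mm above the inlet's origin, against 35 mm for fully home.
- **Position:** the adaptor's axis is within about 1–3 mm of the inlet's axis and vertical at every height measured.
- **Bystanders:** the orange and blue fittings cover the same pixels as at the start, to within 1 px.
- **Contact:** the gripper touches nothing.

Two things did not go cleanly:
- **Refused calls:** my first three move calls were refused as invalid because they left out some fields. Nothing moved.
- **Ring-colour estimates:** some position estimates from the green ring's colour mask differed by 5–15 mm from the depth fits, because the mask mixed several heights or was partly hidden. I used the depth fits.

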